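Screw the rear cap onto a clamped lens

TASK

Put the rear cap on the lens that is clamped nose-down on the bench: set the cap squarely on the mount, turn it gently backward (counter-clockwise from above) until you feel it drop into the thread, then screw it forward (clockwise) until it sits fully home, and let go. Never force it: neither press nor twist it hard against the mount, and leave the other gear where it lies.

Things in the scene. Friction and masses are not known exactly. Their poses are not given: they have to be found in the camera images.
- lens: Black lens fixed nose-down in a clamp block 110 x 110 x 22 mm on the bench. Above the block a flange 76 mm across up to 31 mm, then from 35 mm up a ribbed barrel 58 mm across up to the seat at 60 mm, on which stands the metal mount. Origin: centre of the block's underside, on the lens axis; z up along that axis. The mount's own angle about the axis varies and is NOT given by this pose.
- lens_seat (a point): Centre of the seat, on the lens axis, 60 mm above the bench. The fully screwed-on cap has its rim (origin) at this point and its top 26 mm above it; from the place where it just dropped, some 50 deg forward (clockwise) lowers it the last 4 mm along an even ramp; it is then home and turns freely for 14 deg more to a hard end stop (if dropped elsewhere in the gap, home is up to 10 deg later).
- thread_tops (a point): On the lens axis, 12 mm above the seat: level of the flat tops of the mount's 4 coarse threads (blunt starts 90 deg apart, 50 mm across). Each flat top ends forward in a 3 mm high stop. The core inside is 38.6 mm across to 3 mm above this level, then tapers to 30 mm across at 9 mm above it. A cap set down rests with its rim here, 3 mm higher (on the stops), or by chance at the drop.
- drop_level (a point): On the lens axis, 4 mm above the seat: where the cap's rim lies once its lugs have dropped into the 4 gaps (10 deg of free play). Turning backward (counter-clockwise) by up to 90 deg under light downward pressure finds them; turning on backward jams, as does turning forward from the flat tops. More than 35 N in all between cap and mount counts as forcing.
- cap: Rear cap, loose on the bench, open side down: black plastic cup 60 mm across, 26 mm high, about 45 g, ribbed outside, gripped across any diameter. Bore 52.4 mm, roof 4 mm. At the rim 4 inward lugs (3 mm high, 6 mm wide, at +-x and +-y, 41.6 mm across their tips). Origin: centre of the rim plane; z up through the roof.
- cap_top (a point): Centre of the cap's flat roof, 26 mm above its rim. Only its weight and the hand bring the cap down: fingers that hold it must go down with it as it drops and as it is screwed.
- front_cap: Bystander: flat black front cap, disc 77 mm across, 7 mm high, loose. Origin: centre of the underside.
- light_meter: Bystander: grey hand-held light meter, 120 x 60 x 20 mm with a white half-ball 37 mm high near one end, loose. Origin: centre of the underside, x along its length.
- trigger: Bystander: black radio trigger, 70 x 40 x 28 mm with a stub aerial up to 78 mm high, loose. Origin: centre of the underside, x along its length.

How it is judged:
By the outcome, as a careful person would: the job done as asked, in the order asked, and still so for the second after the job is handed in, with the robot touching nothing.
It also fails if it takes over 72 s, if anything falls off the work surface, if the arm or the gripper's body presses on something with over 40 N, if the wrist force passes 120 N, or if a joint passes its speed limit or range.

ROBOT

A 7-joint arm with a two-finger parallel gripper is mounted at the origin on the work surface. World frame = base frame: x ahead of the robot, y to its left, z up, the work surface at z = 0. Lengths are in mm, angles in rad, forces in N, time in s.
With the tool pointing down it reaches from about 400 to 875 mm from the base axis. Payload 4.4 kg.
Tool frame: the origin (TCP) lies on the centre line of the jaws, within the pads' length; the fingertips stand 19 mm ahead of it and the grasp point (between the pads) is the TCP; z points along the fingers, y is the line along which they close (so a half turn about z gives the same grasp; the last joint's range is limited). The gripper opens to 85 mm and grips with 20 to 120 N. Pads are 22 mm wide; open, the fingers measure 114 mm over their backs; the gripper's body (76 mm by 85 mm) begins 54 mm behind the grasp point. The pads swing forward as they close: fully open they stand 13 mm farther back than shut.
Start: joints at [-1.312, 0.628, 0.038, 1.517, -0.027, 0.996, -0.02], TCP at [207.404, 616.036, 250.313] pointing down, gripper open.
Joint ranges: [-3.06, 3.06], [-0.37, 2.12], [-1.25, 1.32], [0.18, 2.47], [-1.1, 4.24], [0.23, 1.98], [-2.94, 2.94]. Speed limits (rad/s): [2.57, 2.57, 3.14, 3.14, 3.14, 3.14, 3.14].

INTERFACE

Orientations are given as [roll, pitch, yaw] about the fixed x, y, z axes, in that order (R = Rz(yaw) Ry(pitch) Rx(roll)).
In Python, from cell import ctrl, viewer, silhouettes gives the robot as it stands.
- The arm moves only by the shell command python3 -m creep 'ROWS'. ROWS is JSON, a list of rows, each an object with "jaw": the gripper command: -1 is shut, 1 is fully open, values between are in proportion; "xyz": the shift along the tool's x, y, z in mm, a list of three; "angular": the turn, a rotation vector about the tool's x, y, z in rad, a list of three. In form: [{"jaw": jaw, "xyz": [tx, ty, tz], "angular": [rx, ry, rz]}, ...]. A call has 1 to 12 rows; each row is the pose to reach, as a shift and turn from the pose commanded when the call began, along the tool's axes at that moment; what a row does not reach only later rows make up. A row lasts 1/8 s, in which the tool goes at most 62.5 mm and 10.7 degrees, less where a joint would pass 70% of its speed; a pose out of reach is approached as far as the arm can. A call with a gripper value outside its range is refused whole. The fingers move at their own pace and stop on an object; the grip force is fixed at half the most. Time passes only in rows, so rows that repeat a pose let the fingers close. It gives the time, the measured TCP pose, the force, the opening and the grip force at its end, in the units of the state.
- ctrl.read_state(): the state, without advancing time (a new reading comes with each control period).
- viewer.get_image(name): name is "scene" or "top" or "wrist"; returns (picture, depth): 400x640x3 uint8, red, green, blue; 400x640 float32, mm along the optical axis (not along the pixel's ray), 0 where there is no reading.
- viewer.camera_model(name): a dict with "fx", "fy", "cx", "cy" (pixels), "dist" ([k1, k2, p1, p2, k3] as OpenCV has them; the pictures are not rectified), "T" (4x4, takes a point from camera to world coordinates). Camera axes: x right, y down, z forward; pixel columns grow to the right and rows downward; lengths in mm; the calibration is good to about 2 mm. A picture is of the moment at which its call begins: read the wrist's pose just before it. camera_model takes no time and is no camera call; for the wrist camera it gives the pose at the moment of the call.
- ctrl.finish_job(): hands the job in; it is judged then, once.
Trained networks look in the newest picture that a camera, given by its name, has taken for a name from the list of things; names that differ only in an ending like _2 or _b are one class to them, and where a whole thing is asked for, a point or a joint stands for the part that bears it (a point fixed in the world has none). Each returns a list of dicts, best first, with "score" (0 to 1); they miss things now and then, are a little off and sometimes report something else, mostly with a low value. They report only what shows in the picture. A call takes as long as a camera call.
- silhouettes(camera, target): "pixels" (400x640 bool, what is visible of it) and "xy" ([column, row] in pixels, amid what is visible of it).
The state is a dict: "clock": time; "qpos": joint angles; "qd": joint speeds; "tau": joint torques, N m; "eef_pos": TCP position; "tool_rot": TCP orientation; "force": force on the tool from outside, world axes, zero at the start; "torque": the same for the moment, N m; "width": finger opening in mm; "gripper_force": force on a finger pad.
Only numpy, scipy, OpenCV 4.12 (cv2) and the standard library are available. Lean on these libraries where they do the work, as an engineer would, in place of code of your own. Each camera call takes 0.05 s, during which the arm holds its last target. There are 200 camera calls.

## Working session

There is one attempt and no reset: what is moved stays moved. The work goes in short steps, Python scripts to look and compute and a shell command to move; the robot and the scene stay as the last step left them, time stands still between calls to the robot, and variables do not carry over. Pictures are saved under pics/ and viewed, at most 10 in all, crops included, and the job is handed in when it is done.

```bash
mkdir -p pics; cat > h.py <<'E'
import numpy as np, cv2
from cell import ctrl, viewer, silhouettes
def pts(cam,mask,d,M=None):
    m=M or viewer.camera_model(cam)
    v,u=np.nonzero(mask&(d>0)); z=d[v,u]
    K=np.array([[m['fx'],0,m['cx']],[0,m['fy'],m['cy']],[0,0,1.]])
    n=cv2.undistortPoints(np.stack([u,v],1).astype(float).reshape(-1,1,2),K,np.array(m['dist'],float)).reshape(-1,2)
    P=np.c_[n[:,0]*z,n[:,1]*z,z,np.ones(len(z))]
    return (P@np.array(m['T']).T)[:,:3]
def circ(P):
    (c,r)=cv2.minEnclosingCircle(P[:,:2].astype(np.float32)); return np.round(c,1),round(r,1)
E
python3 - <<'E'
from h import *
s=ctrl.read_state();print({k:np.round(v,3) for k,v in s.items()})
for cam in ['top','scene']:
    im,d=viewer.get_image(cam);cv2.imwrite(f'pics/{cam}0.png',im[:,:,::-1])
    for t in ['lens','cap','front_cap','light_meter','trigger']:
        for r in silhouettes(cam,t)[:2]:
            P=pts(cam,r['pixels'],d)
            if len(P)<10: print(t,'few');continue
            zt=np.percentile(P[:,2],97);Q=P[abs(P[:,2]-zt)<4]
            print(cam,t,round(r['score'],2),np.round(r['xy']),len(P),'ztop',round(zt,1),'topc',circ(Q),np.round(np.median(Q,0),1),'ext',np.round(np.percentile(P,[2,98],axis=0)))
E
```

```text
{'clock': np.float64(0.0), 'qpos': array([-1.312,  0.629,  0.038,  1.518, -0.027,  0.996, -0.02 ]), 'qd': array([ 0.001,  0.   , -0.   ,  0.001,  0.002,  0.001, -0.001]), 'tau': array([ 0.0000e+00, -5.6338e+01,  1.2260e+00, -1.9345e+01,  1.1000e-02,
        1.0000e-02,  0.0000e+00]), 'eef_pos': array([207.227, 615.453, 249.383]), 'tool_rot': array([-3.14 ,  0.   ,  2.817]), 'force': array([ 0.648, -0.18 ,  0.848]), 'torque': array([ 0.023, -0.038, -0.076]), 'gripper_force': np.float64(0.0), 'width': np.float64(85.627)}
top lens 0.93 [385. 197.] 1632 ztop 81.2 topc (array([ 582.5, -184.5]), 21.6) [ 586.5 -183.1   80.1] ext [[ 522. -241.    0.]
 [ 646. -126.   82.]]
top cap 0.7 [259. 211.] 442 ztop 30.6 topc (array([556.7, 153.8]), 29.9) [554.9 154.8  28.1] ext [[527. 127.  -2.]
 [586. 187.  31.]]
top front_cap 0.56 [313. 143.] 528 ztop 11.8 topc (array([750.7,   5.5]), 37.4) [749.5   2.7   9.7] ext [[717. -28.   1.]
 [785.  38.  12.]]
top front_cap 0.17 [459. 252.] 1007 ztop 34.3 topc (array([ 469.5, -394. ]), 15.0) [ 471.5 -394.3   33.8] ext [[ 373. -422.    3.]
 [ 490. -354.   35.]]
[... 771 characters left out ...]
opc (array([758.1,   1.5]), 38.8) [7.597e+02 1.000e-01 7.500e+00] ext [[723. -33.   1.]
 [791.  35.  11.]]
scene light_meter 0.88 [171. 216.] 857 ztop 33.3 topc (array([ 477.1, -398.6]), 14.8) [ 476.5 -397.7   32.6] ext [[ 380. -424.    3.]
 [ 496. -356.   34.]]
scene light_meter 0.54 [370. 183.] 380 ztop 28.5 topc (array([562.2, 150.1]), 30.3) [563.5 147.9  26.1] ext [[535. 122.   0.]
 [590. 178.  29.]]
scene trigger 0.71 [261. 233.] 1642 ztop 80.1 topc (array([ 591.7, -182.9]), 20.1) [ 592.7 -185.9   79.7] ext [[ 529. -246.    4.]
 [ 655. -126.   81.]]
scene trigger 0.62 [415. 119.] 314 ztop 67.7 topc (array([410.5, 386.8]), 5.9) [409.3 388.1  67.2] ext [[345. 360.   2.]
 [418. 411.  71.]]
```

View pics/top0.png

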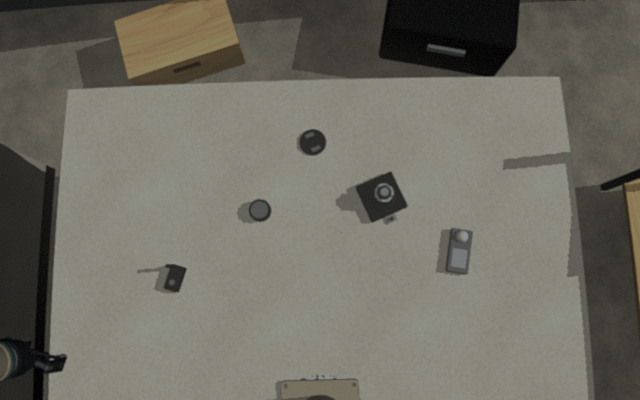

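View pics/scene0.png

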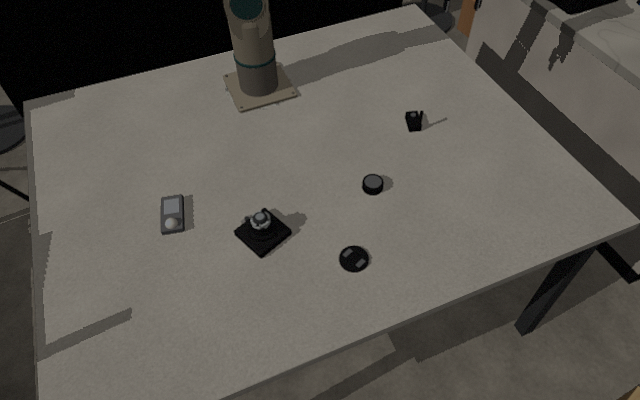

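The top view shows the cap at (259,211), the lens in its clamp at (384,195), the front cap at (313,142), the meter at (459,250) and the trigger at (174,278). The scene view agrees: cap at (372,184), lens at (261,228). I'll move above the cap at about (559,152), with the wrist yaw following the arm.

```bash
python3 -m creep '[{"jaw":1,"xyz":[-482,-328,0],"angular":[0,0,0.98]},{"jaw":1,"xyz":[-482,-328,0],"angular":[0,0,0.98]},{"jaw":1,"xyz":[-482,-328,0],"angular":[0,0,0.98]},{"jaw":1,"xyz":[-482,-328,0],"angular":[0,0,0.98]},{"jaw":1,"xyz":[-482,-328,0],"angular":[0,0,0.98]},{"jaw":1,"xyz":[-482,-328,0],"angular":[0,0,0.98]},{"jaw":1,"xyz":[-482,-328,0],"angular":[0,0,0.98]},{"jaw":1,"xyz":[-482,-328,0],"angular":[0,0,0.98]},{"jaw":1,"xyz":[-482,-328,0],"angular":[0,0,0.98]},{"jaw":1,"xyz":[-482,-328,0],"angular":[0,0,0.98]},{"jaw":1,"xyz":[-482,-328,0],"angular":[0,0,0.98]},{"jaw":1,"xyz":[-482,-328,0],"angular":[0,0,0.98]}]'
cat > look.py <<'E'
import sys
from h import *
name,t=sys.argv[1:3]; z0=float(sys.argv[3])
M=viewer.camera_model('wrist'); s=ctrl.read_state(); im,d=viewer.get_image('wrist');cv2.imwrite(f'pics/{name}.png',im[:,:,::-1])
print('tcp',np.round(s['eef_pos'],1),np.round(s['tool_rot'],3),'q',np.round(s['qpos'],2),'F',np.round(s['force'],1),s['clock'],'cam',np.round(M['T'],2)[:3,3])
for r in silhouettes('wrist',t)[:2]:
    P=pts('wrist',r['pixels'],d,M)
    if len(P)<10: print('few'); continue
    print(round(r['score'],2),np.round(r['xy']),len(P),'ext',np.round(np.percentile(P,[1,99],axis=0)))
    h=np.histogram(P[:,2],np.arange(-10,110,5)); print(h[0])
    Q=P[abs(P[:,2]-z0)<3]
    if len(Q)>10: print(len(Q),'circ',circ(Q),'mean',np.round(Q.mean(0),1), 'zmed',round(np.median(Q[:,2]),1))
np.savez(f'{name}.npz',im=im,d=d)
E
python3 look.py w1 cap 26
```

```text
clock: 2.1
eef_pos: [558.3, 153.8, 250.1]
tool_rot: [-3.141, -0.002, 1.84]
force: [0.5, 0.7, 1.0]
width: 85.7
gripper_force: 0.0
tcp [558.3 153.8 250.1] [-3.141e+00 -2.000e-03  1.840e+00] q [-0.52  0.54  0.31  1.73 -0.21  0.9   0.15] F [0.5 0.7 1. ] 2.1 cam [539.19 222.04 373.95]
0.56 [317. 160.] 2891 ext [[531. 126.   1.]
 [586. 183.  28.]]
[   0   15   36   22   23   29  162 2604    0    0    0    0    0    0
    0    0    0    0    0    0    0    0    0]
2706 circ (array([558.6, 153.4]), 29.9) mean [558.9 154.3  26.5] zmed 26.5
```

View pics/w1.png

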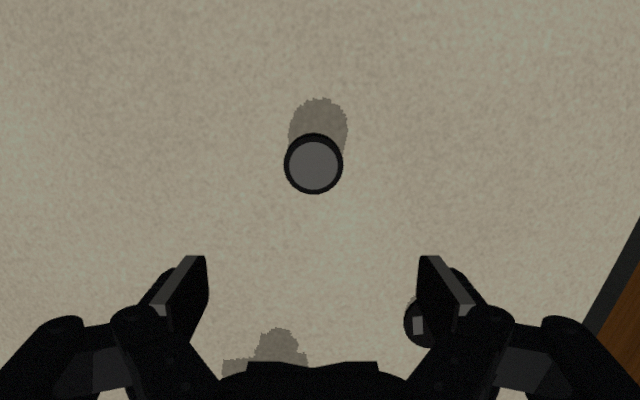

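The cap is at (313,164) in the wrist picture, which gives (558.6,153.5) with its top at 26.5 mm. That is as expected and directly under the TCP, so I'll descend and grip.

```bash
python3 -m creep '[{"jaw":1,"xyz":[0,0,50],"angular":[0,0,0]},{"jaw":1,"xyz":[0,0,100],"angular":[0,0,0]},{"jaw":1,"xyz":[0,0,150],"angular":[0,0,0]},{"jaw":1,"xyz":[0,0,190],"angular":[0,0,0]},{"jaw":1,"xyz":[0,0,215],"angular":[0,0,0]},{"jaw":1,"xyz":[0,0,226],"angular":[0,0,0]},{"jaw":1,"xyz":[0,0,226],"angular":[0,0,0]},{"jaw":-1,"xyz":[0,0,226],"angular":[0,0,0]},{"jaw":-1,"xyz":[0,0,226],"angular":[0,0,0]},{"jaw":-1,"xyz":[0,0,226],"angular":[0,0,0]},{"jaw":-1,"xyz":[0,0,226],"angular":[0,0,0]},{"jaw":-1,"xyz":[0,0,226],"angular":[0,0,0]}]'
```

```text
clock: 3.7
eef_pos: [560.4, 151.8, 26.2]
tool_rot: [3.139, -0.001, 1.837]
force: [-1.1, -0.6, 6.5]
width: 57.9
gripper_force: 63.8
```

```bash
python3 -m creep '[{"jaw":-1,"xyz":[0,0,-20],"angular":[0,0,0]},{"jaw":-1,"xyz":[0,0,-60],"angular":[0,0,0]},{"jaw":-1,"xyz":[0,0,-110],"angular":[0,0,0]},{"jaw":-1,"xyz":[-45,-8,-160],"angular":[0,0,0.1]},{"jaw":-1,"xyz":[-95,-17,-210],"angular":[0,0,0.2]},{"jaw":-1,"xyz":[-145,-27,-250],"angular":[0,0,0.3]},{"jaw":-1,"xyz":[-200,-37,-275],"angular":[0,0,0.4]},{"jaw":-1,"xyz":[-255,-47,-275],"angular":[0,0,0.5]},{"jaw":-1,"xyz":[-305,-56,-275],"angular":[0,0,0.567]},{"jaw":-1,"xyz":[-332,-61,-275],"angular":[0,0,0.567]},{"jaw":-1,"xyz":[-332,-61,-275],"angular":[0,0,0.567]},{"jaw":-1,"xyz":[-332,-61,-275],"angular":[0,0,0.567]}]'
python3 look.py w2 lens 80
```

```text
clock: 5.2
eef_pos: [587.9, -183.6, 300.0]
tool_rot: [3.141, -0.002, 1.271]
force: [-0.4, -0.0, -0.9]
width: 57.8
gripper_force: 64.6
tcp [ 587.9 -183.6  300. ] [ 3.141e+00 -2.000e-03  1.271e+00] q [-0.04  0.57  0.49  1.56 -0.3   1.08  0.23] F [-0.4 -0.  -0.9] 5.2 cam [ 609.01 -115.92  423.88]
0.65 [312. 149.] 8046 ext [[ 524. -226.    6.]
 [ 651. -122.   82.]]
[   0    3   26  165   78  128 4227   26 1042   51   22   34   94  144
  312   40  524  380  750    0    0    0    0]
954 circ (array([ 588.7, -183.8]), 18.2) mean [ 589.3 -183.5   80.7] zmed 81.1
```

View pics/w2.png

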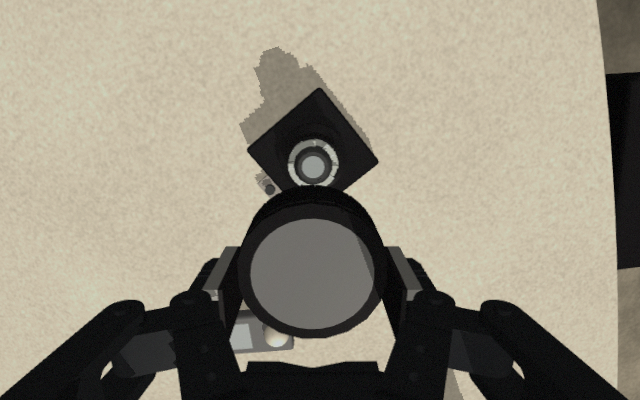

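The wrist picture shows the mount at (313,165), with its pale ring and top disc, on the dark block. The held cap's roof is centred near (311,272). I'll fit both accurately.

```bash
cat > fit.py <<'E'
import sys
from h import *
f=np.load(sys.argv[1]+'.npz');im,d=f['im'],f['d'];M=viewer.camera_model('wrist')
s=ctrl.read_state();t=s['eef_pos'];print('tcp',np.round(t,1))
P=pts('wrist',np.ones(d.shape,bool),d,M)
near=np.hypot(P[:,0]-588.5,P[:,1]+183.7)
def lsq(Q):
    A=np.c_[2*Q[:,:2],np.ones(len(Q))];x=np.linalg.lstsq(A,(Q[:,:2]**2).sum(1),rcond=None)[0]
    return np.round(x[:2],2),round(np.sqrt(x[2]+x[0]**2+x[1]**2),2)
def outer(Q):
    c=circ(Q)[0];a=np.degrees(np.arctan2(Q[:,1]-c[1],Q[:,0]-c[0]));r=np.hypot(Q[:,0]-c[0],Q[:,1]-c[1])
    o=[Q[(a//10==k)][np.argmax(r[a//10==k])] for k in range(-18,18) if (a//10==k).any()]
    return len(o),lsq(np.array(o))
Q=P[(near<25)&(P[:,2]>79.5)&(P[:,2]<84)];print('top disc',len(Q),circ(Q),outer(Q))
for lo,hi in((69,73.5),(73.5,77)):
    Q=P[(near<30)&(P[:,2]>lo)&(P[:,2]<hi)];print(lo,len(Q),circ(Q),outer(Q))
rt=np.hypot(P[:,0]-t[0],P[:,1]-t[1])
Q=P[(rt<40)&(abs(P[:,2]-t[2])<8)];print('cap pts',len(Q),np.percentile(Q[:,2],[5,50,95]))
u=P[(rt<25)&(abs(P[:,2]-t[2])<8)];pl=np.linalg.lstsq(np.c_[u[:,:2]-t[:2],np.ones(len(u))],u[:,2],rcond=None)[0];print('plane slopes,z',np.round(pl,4))
Q=P[(rt<45)&(abs(P[:,2]-((P[:,:2]-t[:2])@pl[:2]+pl[2]))<1.5)];print('roof',len(Q),circ(Q),outer(Q))
E
python3 fit.py w2
```

```text
tcp [ 588.2 -182.9  299.7]
top disc 768 (array([ 588.9, -183.6]), 16.3) (36, (array([ 589.06, -183.6 ]), np.float64(15.49)))
69 495 (array([ 588.8, -183.7]), 25.2) (32, (array([ 588.98, -183.62]), np.float64(23.72)))
73.5 234 (array([ 588.9, -183.1]), 24.8) (36, (array([ 589.36, -182.79]), np.float64(20.31)))
cap pts 18349 [296.58346228 299.90194199 301.27887784]
plane slopes,z [2.100000e-03 4.500000e-03 3.000428e+02]
roof 16106 (array([ 590.3, -177.4]), 42.5) (36, (array([ 588.89, -180.93]), np.float64(30.96)))
```

```bash
cat >> fit.py <<'E'
y=s['tool_rot'][2];ax=np.array([np.cos(y),np.sin(y)]);ay=np.array([np.sin(y),-np.cos(y)])
from scipy.optimize import least_squares
Q=P[(rt<45)&(abs(P[:,2]-((P[:,:2]-t[:2])@pl[:2]+pl[2]))<1.2)];X=(Q[:,:2]-t[:2])@np.c_[ax,ay]
for e in (8,14,20):
    E=[]
    for y0 in np.arange(-e,e,1.):
        k=X[(X[:,1]>=y0)&(X[:,1]<y0+1),0]; E+= [(k.min(),y0+.5),(k.max(),y0+.5)]
    E=np.array(E);g=least_squares(lambda p:np.hypot(E[:,0]-p[0],E[:,1]-p[1])-p[2],[0,0,30],loss='soft_l1');print('roof tool xy r',np.round(g.x,2),round(g.cost,2),E[:,0].min(),E[:,0].max())
T=np.array([589.0,-183.6]);print('lens in tool',np.round([(T-t[:2])@ax,(T-t[:2])@ay],2))
E
python3 fit.py w2|tail -4; python3 -c "
from h import *
L=[]
for i in range(6):
    viewer.get_image('wrist');L.append(ctrl.read_state()['eef_pos'])
print(np.round(L,1),np.mean(L,0))"
```

```text
roof tool xy r [ 2.15  0.72 29.44] 1.03 -27.580232173254252 31.90212846116364
roof tool xy r [ 2.15  0.36 29.44] 1.57 -27.580232173254252 31.90212846116364
roof tool xy r [ 2.15  0.27 29.42] 2.17 -27.580232173254252 31.90212846116364
lens in tool [-0.4   1.01]
[[ 588.2 -183.1  299.6]
 [ 588.2 -183.3  299.5]
 [ 588.1 -183.6  299.4]
 [ 588.1 -183.9  299.4]
 [ 588.  -184.2  299.3]
 [ 588.  -184.4  299.3]] [ 588.10715616 -183.75460768  299.4170561 ]
```

```bash
python3 -m creep '[{"jaw":-1,"xyz":[-2.5,0.7,50],"angular":[0,0,0]},{"jaw":-1,"xyz":[-2.5,0.7,100],"angular":[0,0,0]},{"jaw":-1,"xyz":[-2.5,0.7,140],"angular":[0,0,0]},{"jaw":-1,"xyz":[-2.5,0.7,170],"angular":[0,0,0]},{"jaw":-1,"xyz":[-2.5,0.7,180],"angular":[0,0,0]},{"jaw":-1,"xyz":[-2.5,0.7,185],"angular":[0,0,0]},{"jaw":-1,"xyz":[-2.5,0.7,185],"angular":[0,0,0]},{"jaw":-1,"xyz":[-2.5,0.7,185],"angular":[0,0,0]}]'
python3 -c "
from h import *
L=[]
for i in range(6):
    im,d=viewer.get_image('wrist');s=ctrl.read_state();L.append(np.r_[s['eef_pos'],s['force'],s['torque']])
print(np.round(L,2)); cv2.imwrite('pics/w3.png',im[:,:,::-1]);np.savez('w3.npz',im=im,d=d)"; python3 fit.py w3
```

```text
clock: 6.6
eef_pos: [588.6, -187.9, 115.5]
tool_rot: [3.139, -0.0, 1.27]
force: [0.1, 0.0, -0.4]
width: 57.9
gripper_force: 64.6
[[ 5.8854e+02 -1.8779e+02  1.1539e+02 -5.1000e-01 -2.7000e-01  2.5000e-01
  -2.0000e-02  4.0000e-02 -1.0000e-02]
 [ 5.8838e+02 -1.8772e+02  1.1524e+02 -3.1000e-01 -1.2000e+00 -8.9000e-01
   5.0000e-02 -0.0000e+00 -0.0000e+00]
 [ 5.8829e+02 -1.8765e+02  1.1505e+02 -3.0000e-01  4.7000e-01 -8.4000e-01
  -7.0000e-02  7.0000e-02  4.0000e-02]
 [ 5.8819e+02 -1.8763e+02  1.1489e+02 -2.9000e-01 -7.7000e-01 -4.8000e-01
  -1.0000e-02 -1.0000e-02  3.0000e-02]
 [ 5.8807e+02 -1.8758e+02  1.1471e+02  1.6800e+00 -1.0000e-02 -8.1000e-01
  -4.0000e-02 -6.0000e-02  1.0000e-02]
 [ 5.8800e+02 -1.8760e+02  1.1460e+02  6.6000e-01 -1.3000e-01 -9.6000e-01
  -6.0000e-02 -2.0000e-02  2.0000e-02]]
tcp [ 588.  -187.6  114.6]Traceback (most recent call last):
  File "fit.py", line 14, in <module>
    Q=P[(near<25)&(P[:,2]>79.5)&(P[:,2]<84)];print('top disc',len(Q),circ(Q),outer(Q))
                                                                             ~~~~~^^^
  File "fit.py", line 13, in outer
    return len(o),lsq(np.array(o))
                  ~~~^^^^^^^^^^^^^
  File "fit.py", line 8, in lsq
    A=np.c_[2*Q[:,:2],np.ones(len(Q))];x=np.linalg.lstsq(A,(Q[:,:2]**2).sum(1),rcond=None)[0]
              ~^^^^^^
IndexError: too many indices for array: array is 1-dimensional, but 2 were indexed
```

```bash
python3 -m creep '[{"jaw":-1,"xyz":[1.8,-0.5,0],"angular":[0,0,0]},{"jaw":-1,"xyz":[1.8,-0.5,2],"angular":[0,0,0]},{"jaw":-1,"xyz":[1.8,-0.5,4],"angular":[0,0,0]},{"jaw":-1,"xyz":[1.8,-0.5,4],"angular":[0,0,0]},{"jaw":-1,"xyz":[1.8,-0.5,4],"angular":[0,0,0]},{"jaw":-1,"xyz":[1.8,-0.5,4],"angular":[0,0,0]},{"jaw":-1,"xyz":[1.8,-0.5,4],"angular":[0,0,0]},{"jaw":-1,"xyz":[1.8,-0.5,4],"angular":[0,0,0]}]'
```

```text
clock: 7.9
eef_pos: [587.9, -185.7, 110.3]
tool_rot: [3.142, -0.0, 1.27]
force: [-0.4, 0.9, -1.6]
width: 58.0
gripper_force: 64.6
```

```bash
python3 - <<'E'
from h import *
for i in range(3):
    im,d=viewer.get_image('scene');s=ctrl.read_state();print(np.round(s['eef_pos'],1),np.round(s['force'],1),np.round(s['tool_rot'],4))
c=im[170:270,200:320,::-1];cv2.imwrite('pics/s3.png',cv2.resize(c,None,fx=6,fy=6,interpolation=2))
E
```

```text
[ 588.  -185.7  110.3] [-0.2 -0.4  0.2] [ 3.1415 -0.      1.2698]
[ 587.9 -185.7  110.3] [ 0.3 -0.2 -0.3] [-3.1416 -0.      1.2697]
[ 587.9 -185.7  110.3] [ 0.2  0.2 -0.9] [ 3.1416e+00 -1.0000e-04  1.2698e+00]
```

View pics/s3.png

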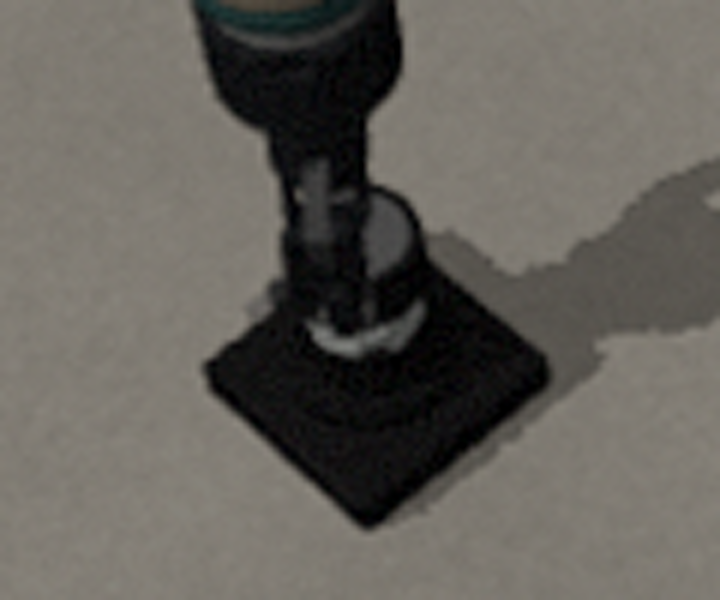

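The cap hangs squarely over the pale mount ring, which shows at about (365,335) in the crop. I'll lower it gently and watch the force.

```bash
python3 -m creep '[{"jaw":-1,"xyz":[0,0,3],"angular":[0,0,0]},{"jaw":-1,"xyz":[0,0,6],"angular":[0,0,0]},{"jaw":-1,"xyz":[0,0,8],"angular":[0,0,0]},{"jaw":-1,"xyz":[0,0,8],"angular":[0,0,0]}]'
```

```text
clock: 8.55
eef_pos: [587.7, -185.7, 102.0]
tool_rot: [-3.141, -0.0, 1.27]
force: [0.7, 0.6, 0.1]
width: 58.2
gripper_force: 64.6
```

```bash
python3 -m creep '[{"jaw":-1,"xyz":[0,0,1],"angular":[0,0,0]},{"jaw":-1,"xyz":[0,0,1.5],"angular":[0,0,0]},{"jaw":-1,"xyz":[0,0,1.5],"angular":[0,0,0]}]'
```

```text
clock: 8.93
eef_pos: [587.9, -185.7, 100.8]
tool_rot: [-3.142, -0.0, 1.27]
force: [-0.0, -0.3, -0.4]
width: 57.9
gripper_force: 64.6
```

```bash
python3 -m creep '[{"jaw":-1,"xyz":[0,0,1],"angular":[0,0,0]},{"jaw":-1,"xyz":[0,0,1],"angular":[0,0,0]}]'
```

```text
clock: 9.18
eef_pos: [587.9, -185.7, 99.7]
tool_rot: [-3.141, 0.0, 1.27]
force: [0.3, -0.6, -0.6]
width: 58.0
gripper_force: 64.6
```

```bash
python3 -m creep '[{"jaw":-1,"xyz":[0,0,1],"angular":[0,0,0]},{"jaw":-1,"xyz":[0,0,1],"angular":[0,0,0]}]'
```

```text
clock: 9.43
eef_pos: [587.8, -185.7, 98.7]
tool_rot: [-3.141, 0.0, 1.27]
force: [-0.1, 0.7, -0.3]
width: 57.8
gripper_force: 64.6
```

```bash
python3 -m creep '[{"jaw":-1,"xyz":[0,0,1],"angular":[0,0,0]},{"jaw":-1,"xyz":[0,0,1],"angular":[0,0,0]}]'
```

```text
clock: 9.68
eef_pos: [588.0, -185.8, 98.2]
tool_rot: [3.141, -0.0, 1.27]
force: [-1.2, -0.1, 3.4]
width: 57.8
gripper_force: 65.0
```

Contact is at flat-top level, with the rim at about 72 mm and 3.4 N. Next I'll turn backward in small steps, shifting the tool so the cap's centre stays put.

```bash
python3 -m creep '[{"jaw":-1,"xyz":[-0.02,0.16,0.3],"angular":[0,0,-0.07]},{"jaw":-1,"xyz":[-0.02,0.3,0.3],"angular":[0,0,-0.14]},{"jaw":-1,"xyz":[-0.02,0.3,0.3],"angular":[0,0,-0.14]}]'; python3 -c "
from h import *
for i in range(3):
    viewer.camera_model('wrist');im=viewer.get_image('wrist');s=ctrl.read_state();print(np.round(s['eef_pos'],2),np.round(s['force'],1),np.round(s['torque'],2),s['qpos'][6])"
```

```text
clock: 10.05
eef_pos: [588.9, -186.2, 98.2]
tool_rot: [3.14, 0.0, 1.409]
force: [-0.1, 0.8, 5.1]
width: 58.1
gripper_force: 65.2
[ 588.88 -186.19   98.15] [0.1 0.4 5.8] [-0.   -0.01  0.06] 0.44776026737442437
[ 588.9  -186.12   98.14] [-0.5  0.7  6.1] [0.03 0.   0.08] 0.44766769335192713
[ 588.88 -186.16   98.16] [0.8 0.4 5.6] [0.01 0.06 0.11] 0.44767134742356135
```

```bash
python3 -m creep '[{"jaw":-1,"xyz":[-0.3,0.0,0],"angular":[0,0,-0.07]},{"jaw":-1,"xyz":[-0.3,0.0,0],"angular":[0,0,-0.14]},{"jaw":-1,"xyz":[-0.3,0.0,0],"angular":[0,0,-0.14]}]'
```

```text
clock: 10.58
eef_pos: [589.0, -186.4, 98.2]
tool_rot: [3.14, 0.0, 1.549]
force: [-0.0, 0.2, 5.7]
width: 57.7
gripper_force: 65.3
```

```bash
python3 -m creep '[{"jaw":-1,"xyz":[-0.02,0.15,0],"angular":[0,0,-0.07]},{"jaw":-1,"xyz":[-0.02,0.3,0],"angular":[0,0,-0.14]},{"jaw":-1,"xyz":[-0.02,0.3,0],"angular":[0,0,-0.14]}]'
```

```text
clock: 10.95
eef_pos: [589.2, -186.5, 98.1]
tool_rot: [3.14, 0.001, 1.689]
force: [-0.0, -0.7, 5.9]
width: 58.1
gripper_force: 65.3
```

```bash
python3 -m creep '[{"jaw":-1,"xyz":[0.2,0.1,0],"angular":[0,0,-0.07]},{"jaw":-1,"xyz":[0.4,0.2,0],"angular":[0,0,-0.14]},{"jaw":-1,"xyz":[0.4,0.2,0],"angular":[0,0,-0.14]}]'
```

```text
clock: 11.32
eef_pos: [589.3, -186.2, 98.1]
tool_rot: [3.14, 0.001, 1.829]
force: [1.3, -0.2, 6.0]
width: 57.7
gripper_force: 65.3
```

```bash
python3 -m creep '[{"jaw":-1,"xyz":[0,0.15,0],"angular":[0,0,-0.07]},{"jaw":-1,"xyz":[0,0.3,0],"angular":[0,0,-0.14]},{"jaw":-1,"xyz":[0,0.3,0],"angular":[0,0,-0.14]}]'
```

```text
clock: 11.7
eef_pos: [589.6, -186.0, 98.1]
tool_rot: [3.14, 0.001, 1.969]
force: [0.3, -0.4, 5.0]
width: 57.8
gripper_force: 65.2
```

```bash
python3 -m creep '[{"jaw":-1,"xyz":[0.1,0.15,0],"angular":[0,0,-0.07]},{"jaw":-1,"xyz":[0.1,0.3,0],"angular":[0,0,-0.14]},{"jaw":-1,"xyz":[0.1,0.3,0],"angular":[0,0,-0.14]}]'
```

```text
clock: 12.08
eef_pos: [589.3, -185.7, 97.4]
tool_rot: [3.141, 0.0, 2.108]
force: [0.2, -0.1, 1.3]
width: 58.0
gripper_force: 64.8
```

The force has fallen and the cap has begun to sink, so it has found the gap. I'll follow it down.

```bash
python3 -m creep '[{"jaw":-1,"xyz":[0,0,1],"angular":[0,0,0]},{"jaw":-1,"xyz":[0,0,2],"angular":[0,0,0]},{"jaw":-1,"xyz":[0,0,2],"angular":[0,0,0]}]'
```

```text
clock: 12.45
eef_pos: [589.7, -185.5, 95.4]
tool_rot: [3.141, 0.001, 2.109]
force: [2.6, -1.3, -0.9]
width: 57.7
gripper_force: 64.7
```

```bash
python3 -m creep '[{"jaw":-1,"xyz":[0,0,1],"angular":[0,0,0]},{"jaw":-1,"xyz":[0,0,2],"angular":[0,0,0]},{"jaw":-1,"xyz":[0,0,3],"angular":[0,0,0]},{"jaw":-1,"xyz":[0,0,4],"angular":[0,0,0]},{"jaw":-1,"xyz":[0,0,4.5],"angular":[0,0,0]},{"jaw":-1,"xyz":[0,0,4.5],"angular":[0,0,0]}]'
```

```text
clock: 13.2
eef_pos: [589.2, -185.5, 90.9]
tool_rot: [3.142, 0.0, 2.11]
force: [3.0, -1.0, 0.0]
width: 58.0
gripper_force: 64.7
```

```bash
python3 -m creep '[{"jaw":-1,"xyz":[0,0,0.7],"angular":[0,0,0]},{"jaw":-1,"xyz":[0,0,1],"angular":[0,0,0]},{"jaw":-1,"xyz":[0,0,1],"angular":[0,0,0]}]'
```

```text
clock: 13.58
eef_pos: [589.3, -185.5, 90.2]
tool_rot: [3.141, 0.0, 2.11]
force: [2.4, -0.1, 2.9]
width: 57.5
gripper_force: 65.0
```

The drop is confirmed: rim at about 64 mm with a light 3 N. Now I'll screw clockwise, following it down.

```bash
python3 -m creep '[{"jaw":-1,"xyz":[0,0,0.1],"angular":[0,0,0.07]},{"jaw":-1,"xyz":[-0.1,-0.1,0.3],"angular":[0,0,0.14]},{"jaw":-1,"xyz":[-0.1,-0.1,0.3],"angular":[0,0,0.14]}]'; python3 -c "
from h import *
for i in range(2):
    im=viewer.get_image('wrist');s=ctrl.read_state();print(np.round(s['eef_pos'],2),np.round(s['force'],1),np.round(s['torque'],2),s['tool_rot'][2])"
```

```text
clock: 13.95
eef_pos: [589.0, -185.3, 90.0]
tool_rot: [-3.142, -0.0, 1.97]
force: [0.8, 0.2, 4.7]
width: 57.8
gripper_force: 65.2
[ 589.03 -185.36   89.96] [1.8 0.  4.1] [ 0.15 -0.37 -0.04] 1.9709466456566758
[ 589.02 -185.37   89.95] [1.3 1.2 5.7] [ 0.18 -0.36 -0.05] 1.9709471058861703
```

```bash
python3 -m creep '[{"jaw":-1,"xyz":[0.05,-0.15,0.3],"angular":[0,0,0.07]},{"jaw":-1,"xyz":[0.05,-0.3,0.5],"angular":[0,0,0.14]},{"jaw":-1,"xyz":[0.05,-0.3,0.5],"angular":[0,0,0.14]}]'
```

```text
clock: 14.42
eef_pos: [588.7, -185.5, 89.3]
tool_rot: [-3.141, -0.0, 1.831]
force: [2.3, 0.9, 3.5]
width: 58.2
gripper_force: 65.1
```

```bash
python3 -m creep '[{"jaw":-1,"xyz":[0.05,-0.15,0.3],"angular":[0,0,0.07]},{"jaw":-1,"xyz":[0.05,-0.3,0.6],"angular":[0,0,0.14]},{"jaw":-1,"xyz":[0.05,-0.3,0.6],"angular":[0,0,0.14]}]'
```

```text
clock: 14.8
eef_pos: [588.3, -185.6, 88.5]
tool_rot: [-3.141, -0.0, 1.692]
force: [1.5, 0.2, 3.2]
width: 58.0
gripper_force: 65.1
```

```bash
python3 -m creep '[{"jaw":-1,"xyz":[0.05,-0.15,0.3],"angular":[0,0,0.07]},{"jaw":-1,"xyz":[0.05,-0.25,0.65],"angular":[0,0,0.14]},{"jaw":-1,"xyz":[0.05,-0.25,0.65],"angular":[0,0,0.14]}]'
```

```text
clock: 15.18
eef_pos: [588.0, -185.5, 87.8]
tool_rot: [-3.141, -0.0, 1.552]
force: [2.0, -0.2, 3.4]
width: 58.1
gripper_force: 65.1
```

```bash
python3 -m creep '[{"jaw":-1,"xyz":[0.05,-0.15,0.3],"angular":[0,0,0.07]},{"jaw":-1,"xyz":[0.05,-0.25,0.65],"angular":[0,0,0.14]},{"jaw":-1,"xyz":[0.05,-0.25,0.65],"angular":[0,0,0.14]}]'
```

```text
clock: 15.55
eef_pos: [587.5, -185.6, 87.0]
tool_rot: [-3.141, 0.0, 1.412]
force: [0.9, 0.0, 3.2]
width: 57.9
gripper_force: 65.0
```

```bash
python3 -m creep '[{"jaw":-1,"xyz":[0.1,-0.1,0.3],"angular":[0,0,0.07]},{"jaw":-1,"xyz":[0.1,-0.15,0.6],"angular":[0,0,0.14]},{"jaw":-1,"xyz":[0.1,-0.15,0.6],"angular":[0,0,0.14]}]'
```

```text
clock: 15.92
eef_pos: [587.2, -185.5, 86.3]
tool_rot: [-3.14, 0.0, 1.272]
force: [-0.0, 0.5, 0.7]
width: 57.6
gripper_force: 64.9
```

```bash
python3 -m creep '[{"jaw":-1,"xyz":[0.1,-0.1,0.1],"angular":[0,0,0.06]},{"jaw":-1,"xyz":[0.1,-0.15,0.3],"angular":[0,0,0.1]},{"jaw":-1,"xyz":[0.1,-0.15,0.3],"angular":[0,0,0.1]}]'; python3 -c "
from h import *
for i in range(3):
    im=viewer.get_image('wrist');s=ctrl.read_state();print(np.round(s['eef_pos'],2),np.round(s['force'],1),np.round(s['torque'],2),s['tool_rot'][2])"
```

```text
clock: 16.3
eef_pos: [587.3, -185.2, 86.3]
tool_rot: [-3.141, 0.0, 1.171]
force: [-0.0, 2.4, 1.7]
width: 57.8
gripper_force: 65.0
[ 587.37 -185.16   86.28] [0.5 0.2 2.2] [ 0.18  0.05 -0.01] 1.1713241766942106
[ 587.35 -185.18   86.27] [-1.2  1.6  1.8] [0.23 0.05 0.04] 1.1710140621371612
[ 587.33 -185.17   86.24] [-1.5  1.4  2.5] [ 0.2   0.1  -0.02] 1.1707670371291339
```

```bash
python3 -m creep '[{"jaw":-1,"xyz":[0,-0.1,0.1],"angular":[0,0,0.04]},{"jaw":-1,"xyz":[0,-0.15,0.3],"angular":[0,0,0.08]},{"jaw":-1,"xyz":[0,-0.15,0.3],"angular":[0,0,0.08]}]'; python3 -c "
from h import *
for i in range(2):
    im=viewer.get_image('wrist');s=ctrl.read_state();print(np.round(s['eef_pos'],2),np.round(s['force'],1),np.round(s['torque'],2),s['tool_rot'][2])"
```

```text
clock: 16.82
eef_pos: [587.8, -185.5, 86.2]
tool_rot: [3.141, 0.0, 1.089]
force: [0.8, 0.1, 3.7]
width: 57.8
gripper_force: 65.0
[ 587.77 -185.5    86.22] [-0.2  1.9  4.6] [ 0.08 -0.06 -0.08] 1.0896127214275526
[ 587.77 -185.48   86.22] [-0.2  0.8  4.1] [ 0.05 -0.12 -0.02] 1.0897274335979192
```

The height stays flat at 86.2 mm (12.0 mm below the flat-top contact) with hardly any torque, so the cap is home. I'll open the jaws and back off.

```bash
python3 -m creep '[{"jaw":-1,"xyz":[0,0,-0.4],"angular":[0,0,0]},{"jaw":1,"xyz":[0,0,-0.4],"angular":[0,0,0]},{"jaw":1,"xyz":[0,0,-0.4],"angular":[0,0,0]},{"jaw":1,"xyz":[0,0,-0.4],"angular":[0,0,0]},{"jaw":1,"xyz":[0,0,-0.4],"angular":[0,0,0]},{"jaw":1,"xyz":[0,0,-0.4],"angular":[0,0,0]},{"jaw":1,"xyz":[0,0,-15],"angular":[0,0,0]},{"jaw":1,"xyz":[0,0,-60],"angular":[0,0,0]},{"jaw":1,"xyz":[0,0,-110],"angular":[0,0,0]},{"jaw":1,"xyz":[0,0,-170],"angular":[0,0,0]},{"jaw":1,"xyz":[0,0,-200],"angular":[0,0,0]},{"jaw":1,"xyz":[0,0,-200],"angular":[0,0,0]}]'; python3 look.py w9 cap 86
```

```text
clock: 18.42
eef_pos: [588.9, -186.2, 290.1]
tool_rot: [3.135, -0.001, 1.09]
force: [-0.1, -0.6, -0.7]
width: 85.1
gripper_force: 0.0
tcp [ 588.9 -186.2  290.1] [ 3.135e+00 -1.000e-03  1.090e+00] q [-0.08  0.59  0.56  1.58 -0.35  1.06  0.1 ] F [-0.1 -0.6 -0.7] 18.425 cam [ 621.33 -123.15  413.94]
0.74 [313. 166.] 3083 ext [[ 563. -210.   69.]
 [ 616. -154.   88.]]
[   0    0    0    0    0    0    0    0    0    0    0    0    1    0
   14   24   22   28  160 2834    0    0    0]
2945 circ (array([ 589.3, -183.5]), 29.4) mean [ 589.7 -182.7   86.4] zmed 86.4
```

View pics/w9.png

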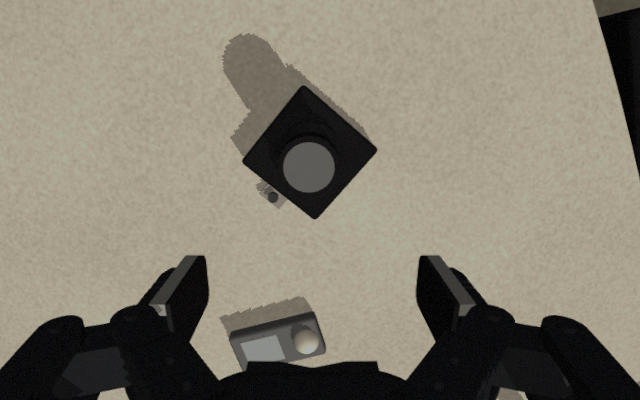

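The cap sits square on the lens at (309,167). Its top is at 86.4 mm against 86 expected, centred at (589.3,-183.5), and the gripper is clear. I'll hand in.

```bash
python3 -c "
from cell import ctrl
print(ctrl.finish_job())"
```

```text
the job is handed in; nothing more can be done
None
```

The rear cap is screwed fully home on the lens (top measured at 86.4 mm, 86 expected) and released, with force readings never above about 6 N; I touched none of the other gear, and the job is handed in at about 18 s.

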